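# Hook a dropped ring out from behind the polishing guard

## Task

A gold ring has flown off the polishing mop and lies on the bench behind the machine's fixed clear guard. Take the cranked hook by its wooden handle, reach in through the slot under the guard, drop the tip into the ring, feel along the low steel sill for the sweep-out notch and draw the ring out through it until it lies at least 5 cm in front of the guard, without ever hauling hard on the soft ring or levering on the guard. Then lay the hook flat on the bench outside the guard, with the tip out of the ring, and leave the tweezers, the ring clamp and the glasses where they are.

Things in the scene. Friction and masses are not known exactly. Their poses are not given: they have to be found in the camera images.
- hood: bench polishing head, bolted down: clear guard box 160 mm deep (x) by 240 wide (y) by 203 high, a mop inside, blue motor outside its -y side (to y=-266 mm). Origin on the bench under the box's middle; +x points in from the front slot, z up. Cheeks' inner faces y=+-112 mm. Nothing inside hangs lower than 75 mm; the box's floor is the bench top. It may be pressed with 15 N at most
- guard_edge (a point): middle of the underside of the fixed front guard's rail, at hood x=-85, y=0, z=60 mm (front face of the guard). Axes as the hood's. The slot under this rail, between the cheeks, is the only way in; two shutter guides stand 17 mm high before the cheeks at hood y=+-117 mm, out to x=-102 mm
- sill_line (a point): middle of the slot's foot, at hood x=-87, y=0, z=0. Along it stands the sill: a steel strip 10 mm high, 6 thick (hood x=-90 to -84), clamped fast, with a 22 mm high knob at its +y end. One notch 31 mm wide with rounded corners is cut in it down to the bench, its middle anywhere from hood y=-40 to +40 mm: NOT measured, feel for it. The ring passes only there; the rod passes over the sill anywhere
- ring: plain gold-coloured band ring lying flat on the bench behind the guard, outer diameter 25 mm, bore 19.6 mm, 8 mm high, about 20 g. Origin at the centre of its underside, z up. It is soft: the hook may press on it with 16 N at most.
- hook: cranked hook lying loose, about 0.12 kg. Origin under the middle of its wooden handle (110 mm along x, 22 wide in y, 24 high, underside z=0, flat sides). +x runs to the hook end, z up as it lies. The 5.6 mm steel rod leaves the handle at x=55 mm, cranks up and runs at z=26 mm to x=240, where it turns straight down to bench level. Balances at about x=30; grip across y at x=10 to 40 mm
- hook_tip (a point): the foot of the hook's downturned end: 5.6 mm thick, at hook coordinates x=240, y=0, z=0 mm; the round end reaches down to this point, the rod's upper side is 29 mm above it. Axes as the hook's
- tweezers: steel spring tweezers lying on the bench, 13 x 150 x 9 mm, long along y; origin under the middle. A bystander
- ring_clamp: wooden ring clamp with steel band lying on the bench, 28 x 133 x 25 mm, long along its y; origin under its centre. A bystander
- glass_1: clear drinking glass, 78 mm wide, 112 mm high, standing on the bench; origin under its centre. A bystander

How it is judged:
By the outcome, as a careful person would: the job done as asked, in the order asked, and still so for the second after the job is handed in, with the robot touching nothing.
It also fails if it takes over 72 s, if anything falls off the work surface, if the arm or the gripper's body presses on something with over 40 N, if the wrist force passes 120 N, or if a joint passes its speed limit or range.

## Robot

A 6-joint arm with a two-finger parallel gripper is mounted at the origin on a cart in front of the work surface, level with it; the furniture and walls round the work are solid. World frame = base frame: x ahead of the robot, y to its left, z up, the work surface at z = 0. Lengths are in m, angles in rad, forces in N, time in s.
With the tool pointing down it reaches from about 0.35 to 0.925 m from the base axis. Payload 6.4 kg.
Tool frame: the origin (TCP) lies midway between the tips of the shut fingers; the grasp point (between the pads) lies 19 mm behind it (robot.grasp_offset is the distance from the TCP to the grasp point, in m); z points along the fingers, y is the line along which they close (so a half turn about z gives the same grasp; the last joint's range is limited). The gripper opens to 85 mm and grips with 20 to 120 N. Pads are 22 mm wide; open, the fingers measure 114 mm over their backs; the gripper's body (76 mm by 85 mm) begins 54 mm behind the grasp point. The pads swing forward as they close: fully open they stand 13 mm farther back than shut.
Start: joints at [1.135, 0.245, 1.558, -0, 1.339, -0.174], TCP at [0.168, 0.628, 0.231] pointing down, gripper open.
Joint ranges: [-3.13, 3.13], [-1.02, 2.26], [0.13, 2.54], [-0.95, 4.09], [0.21, 2.88], [-2.74, 2.74]. Speed limits (rad/s): [2.57, 2.57, 3.14, 3.14, 3.14, 3.14].

## Interface

Orientations are given as a rotation vector (axis times angle).
In Python, from bench import robot gives the robot as it stands. Calls block until the motion is done:
- robot.movep(position, orientation): joint-space move of the TCP to a pose.
- robot.move_linear(position, attitude=None, vel=0.15, max_force=None): straight line of the TCP; attitude=None keeps the orientation; vel is the mean speed in m/s. With max_force (N) it stops when the force on the tool has changed by that much, and returns True; else False.
- robot.move_joints(angles): joint-space move.
- robot.grip(opening, newtons=None): finger opening in m; newtons is the grip in N (None keeps the last); returns when the fingers have stopped.
- robot.wait(seconds).
- robot.ik(position, orientation): joint angles nearest the present ones, or None.
- robot.state(): the state.
- robot.snapshot(name): name is "scene" or "top"; returns (picture, depth): 480x640x3 uint8, red, green, blue; 480x640 float32, m along the optical axis (not along the pixel's ray), 0 where there is no reading.
- robot.camera_model(name): a dict with "camera_matrix" (3x3 intrinsics, pixels), "extrinsics" (4x4, takes a point from world to camera coordinates). Camera axes: x right, y down, z forward; pixel columns grow to the right and rows downward; lengths in m; the calibration is good to about 2 mm. A picture is of the moment at which its call begins. camera_model takes no time and is no camera call.
A pose or a line that the arm cannot do raises robot.IKError and nothing moves.
- robot.finish_job(): hands the job in; it is judged then, once.
The state is a dict: "t": time; "joint_pos": joint angles; "joint_velocities": joint speeds; "effort": joint torques, N m; "tcp_pos": TCP position; "tool_rot": TCP orientation; "contact_force": force on the tool from outside, world axes, zero at the start; "torque": the same for the moment, N m; "gripper_width": finger opening in m; "finger_force": force on a finger pad.
Only numpy, scipy, OpenCV 4.12 (cv2) and the standard library are available. Lean on these libraries where they do the work, as an engineer would, in place of code of your own. Each camera call takes 0.05 s, during which the arm holds its last target. There are 200 camera calls.

## Working session

There is one attempt and no reset: what is moved stays moved. The work goes in short steps, each a Python script; the robot and the scene stay as the last script left them, time stands still between calls to the robot, and variables do not carry over. Pictures are saved under pics/ and viewed, at most 10 in all, crops included, and the job is handed in when it is done.

```bash
mkdir -p pics; ls
python3 - <<'E'
from bench import robot
import cv2,numpy as np
for n in("scene","top"):
    p,d=robot.snapshot(n); cv2.imwrite(f"pics/{n}0.png",p[:,:,::-1]); np.save(f"{n}0.npy",d)
    m=robot.camera_model(n); print(n,m["camera_matrix"],m["extrinsics"])
print(robot.state())
E
```

```text
pics
scene [[451.49228064   0.         312.75891402]
 [  0.         451.49228064 242.26699727]
 [  0.           0.           1.        ]] [[ 0.9664791  -0.25654615 -0.01011028 -0.57140671]
 [-0.19451414 -0.70594883 -0.681029    0.18867254]
 [ 0.16757803  0.66016689 -0.73218665  0.82419369]
 [ 0.          0.          0.          1.        ]]
top [[483.8385956    0.         326.33786598]
 [  0.         483.8385956  235.17133193]
 [  0.           0.           1.        ]] [[ 0.46779275 -0.8836701   0.01723665 -0.23636957]
 [-0.69275828 -0.37870021 -0.61373619  0.47723935]
 [ 0.54886785  0.27516051 -0.78932299  0.92078458]
 [ 0.          0.          0.          1.        ]]
{'t': 0.1, 'joint_pos': array([ 1.13490982e+00,  2.45736799e-01,  1.55890562e+00, -3.83877472e-06,
        1.33868047e+00, -1.74091627e-01]), 'joint_velocities': array([-0.00038279, -0.00203725, -0.00106731,  0.00038339,  0.00313811,
        0.00033745]), 'effort': array([-7.25799691e-05, -4.30675864e+01, -3.27128005e+01, -1.76674025e-04,
        2.96014288e-03,  2.81170372e-05]), 'tcp_pos': array([0.16800464, 0.6273939 , 0.230288  ]), 'tool_rot': array([-4.09984242e-01, -3.11420435e+00,  2.59375907e-03]), 'contact_force': array([-0.67840158,  0.07347246, -0.64030632]), 'torque': array([-0.01313163, -0.02852401,  0.01288394]), 'finger_force': 0.0, 'gripper_width': 0.08513566283211516}
```

View pics/scene0.png

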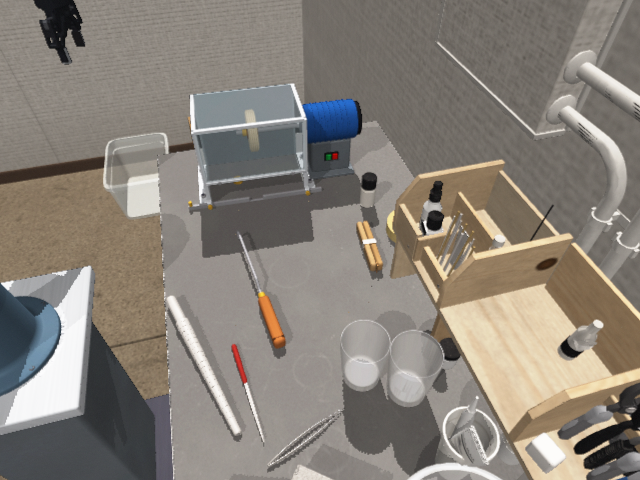

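View pics/top0.png

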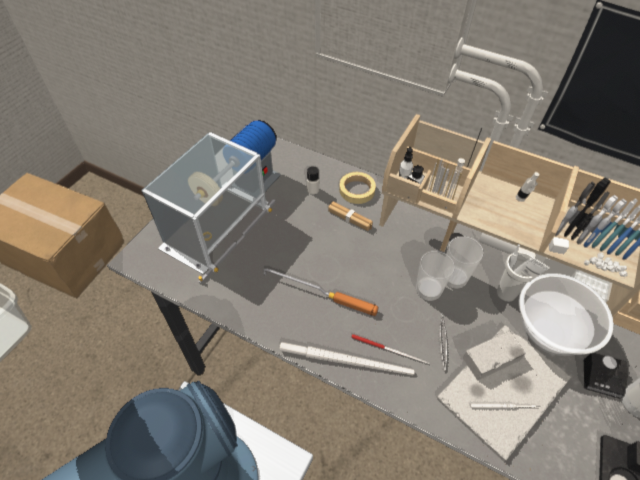

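The scene view shows the hook's handle near (271,320), its tip near (239,234), and the sill from (190,205) to (318,188). There may be a ring near (238,181). Next I'll take enlarged crops and compute positions.

```bash
cat > h.py <<'E'
import numpy as np,cv2
from bench import robot
def cast(n,u,v,z=0.):
    m=robot.camera_model(n);K=m["camera_matrix"];E=m["extrinsics"];R=E[:3,:3];c=-R.T@E[:3,3]
    d=R.T@np.linalg.inv(K)@np.array([u,v,1.]);return c+d*(z-c[2])/d[2]
def proj(n,p):
    m=robot.camera_model(n);q=m["extrinsics"][:3,:3]@np.asarray(p)+m["extrinsics"][:3,3];q=m["camera_matrix"]@q;return q[:2]/q[2]
def crop(n,x,y,w,h,f,out,img=None):
    p=robot.snapshot(n)[0][:,:,::-1] if img is None else img
    cv2.imwrite(out,cv2.resize(p[y:y+h,x:x+w],None,fx=f,fy=f,interpolation=cv2.INTER_CUBIC))
E
python3 - <<'E'
from h import *
a=cv2.imread("pics/scene0.png");b=cv2.imread("pics/top0.png")
A=cv2.resize(a[80:250,170:340],(680,680))[:600];crop("scene",175,130,160,120,5,"pics/c1.png",a);crop("top",140,170,150,112,5,"pics/c2.png",b)
# orange handle
for n,i in(("scene",a),("top",b)):
    hsv=cv2.cvtColor(i,cv2.COLOR_BGR2HSV);m=cv2.inRange(hsv,(5,170,90),(18,255,255))
    k,l,s,c=cv2.connectedComponentsWithStats(m)
    for j in range(1,k):
        if s[j,4]>25:
            print(n,s[j],c[j],cast(n,*c[j],0.012), cv2.minAreaRect(np.argwhere(l==j)[:,::-1].astype(np.float32)))
print("tip",cast("scene",239,234,0.026),cast("top",266,269,0.026))
E
```

```text
scene [259 296  26  52 584] [271.48116438 321.46575342] [ 0.48869375 -0.08756692  0.012     ] ((271.33270263671875, 320.8732604980469), (53.3993034362793, 11.480850219726562), 69.14553833007812)
tip [0.46375425 0.13968901 0.026     ] [0.46445945 0.14765196 0.026     ]
```

View pics/c1.png

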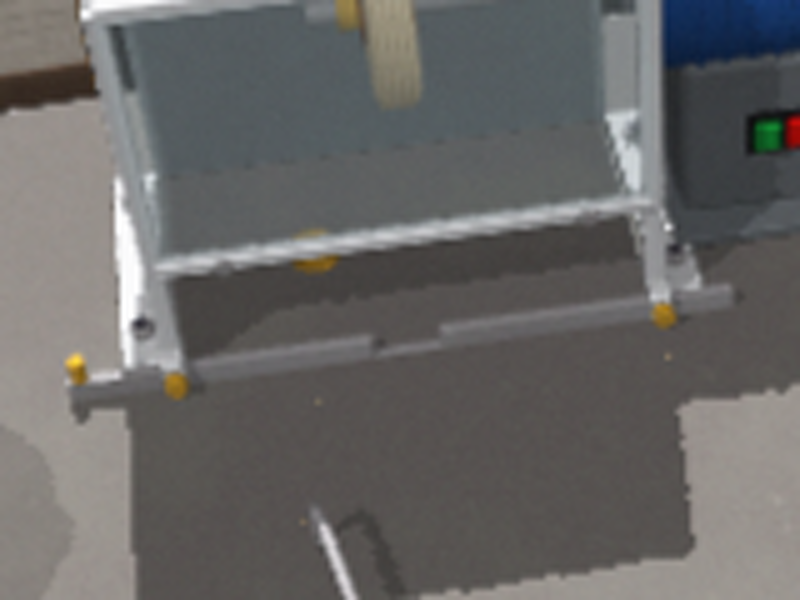

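View pics/c2.png

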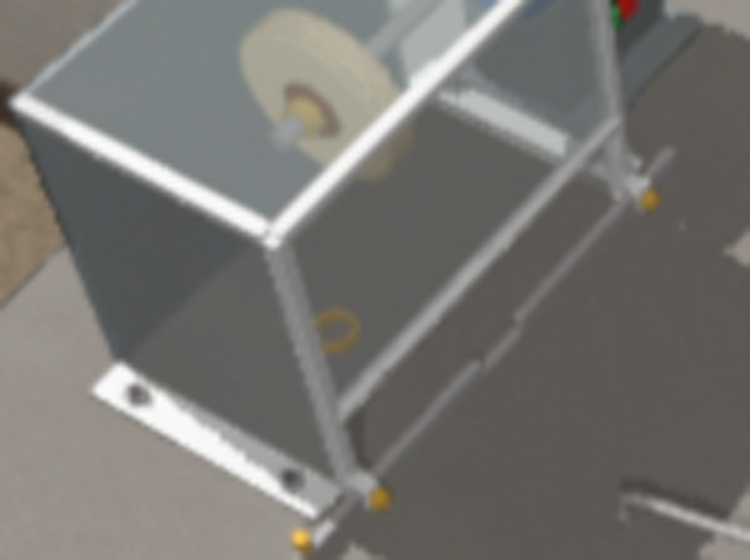

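Both crops show the notch in the sill: scene about (250–263,199), top about (236,242)–(244,235). The ring is at scene (237.6,180) and top (207,236). The guides' yellow knobs are visible in both views, so I'll triangulate them.

```bash
cat >> h.py <<'E'
def tri(ps,pt):
    P=[];
    for n in("scene","top"):
        m=robot.camera_model(n);P.append(m["camera_matrix"]@m["extrinsics"][:3])
    X=cv2.triangulatePoints(P[0],P[1],np.array(ps,float).reshape(2,1),np.array(pt,float).reshape(2,1));return (X[:3]/X[3]).ravel()
S=lambda u,v:(175+(u-2)/5,130+(v-2)/5)
T=lambda u,v:(140+(u-2)/5,170+(v-2)/5)
E
python3 - <<'E'
from h import *
np.set_printoptions(precision=4,suppress=True)
for k,s,t in [("guide+y",(176,385),(380,498)),("guide-y",(663,315),(648,199)),("knob",(77,365),(302,537)),("ring",(313,250),(336,329)),
 ("notch+y",(376,345),(480,364)),("notch-y",(440,335),(518,322)),("rail+y",(165,268),(345,412)),("rail-y",(650,203),(615,125)),("hooktop",(316,510),(625,490))]:
    print(k,tri(S(*s),T(*t)))
for z in(0,.004,.008): print("ring",z,cast("top",*T(336,329),z),cast("scene",*S(313,250),z))
print("notch z=.01",cast("scene",*S(374,340),.01),cast("scene",*S(440,330),.01),cast("top",*T(480,362),.01),cast("top",*T(518,320),.01))
print("foot",cast("top",*T(625,517),0))
a=cv2.imread("pics/top0.png");hsv=cv2.cvtColor(a,cv2.COLOR_BGR2HSV)
m=cv2.inRange(hsv,(5,120,90),(20,255,255));m[:,:325]=0;m[:,385:]=0;m[:280]=0;m[325:]=0
q=np.argwhere(m)[:,::-1];print(len(q),q.min(0),q.max(0),q.mean(0),cast("top",*q.mean(0),.012),tri((271.5,321.5),q.mean(0)))
b=cv2.imread("pics/scene0.png");bb=b[280:350,250:295];tt=a[280:325,320:385]
print(cv2.minAreaRect(q.astype(np.float32)))
cv2.imwrite("pics/c3.png",np.hstack([cv2.resize(bb,(385,600),interpolation=2),cv2.resize(tt,(400,600)if 0 else (410,284),interpolation=2).copy() if 0 else cv2.copyMakeBorder(cv2.resize(tt,(410,284),interpolation=2),0,316,0,0,0)]))
E
```

```text
guide+y [0.4117 0.2643 0.0097]
guide-y [0.6449 0.2528 0.0085]
knob [0.3692 0.2778 0.0211]
ring [0.4887 0.3488 0.008 ]
notch+y [0.5071 0.2701 0.0067]
notch-y [0.5381 0.2667 0.0092]
rail+y [0.418  0.2783 0.0672]
rail-y [0.6429 0.2673 0.0646]
hooktop [0.4641 0.1509 0.0259]
ring 0 [0.4941 0.3547 0.    ] [0.4883 0.3572 0.    ]
ring 0.004 [0.492  0.3522 0.004 ] [0.4881 0.3522 0.004 ]
ring 0.008 [0.4898 0.3497 0.008 ] [0.4879 0.3471 0.008 ]
notch z=.01 [0.5061 0.2695 0.01  ] [0.5379 0.2681 0.01  ] [0.5069 0.2696 0.01  ] [0.5396 0.2678 0.01  ]
foot [0.4663 0.1554 0.    ]
483 [329 292] [377 315] [354.4472 303.1325] [ 0.4897 -0.0841  0.012 ] [ 0.4898 -0.0846  0.0096]
((352.8170471191406, 302.5885314941406), (50.63323974609375, 10.430530548095703), 19.179006576538086)
```

View pics/c3.png

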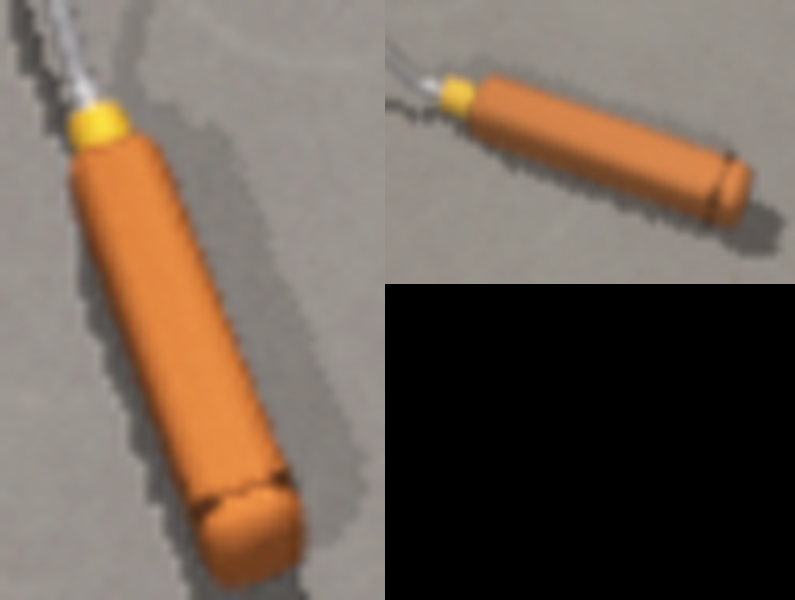

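The measurements agree: the guides are 233.5 mm apart (234 expected), hook origin to tip is 239 mm, and the rail and ring heights fit. Next I'll check what stands near the gripper and then grasp.

```bash
cat >> h.py <<'E'
from scipy.spatial.transform import Rotation as Ro
def att(yaw,s=1):
    c,d=np.cos(yaw)*s,np.sin(yaw)*s
    return Ro.from_matrix(np.array([[-c,-d,0],[-d,c,0],[0,0,-1.]])).as_rotvec()
HY=np.arctan2(.9988,.0493); ex=np.array([np.cos(HY),np.sin(HY)]);ey=np.array([-ex[1],ex[0]])
SILL=np.array([.5290,.2735])
hood=lambda p:((np.asarray(p)[:2]-SILL)@ex-.087,(np.asarray(p)[:2]-SILL)@ey)
world=lambda x,y:SILL+(x+.087)*ex+y*ey
E
python3 - <<'E'
from h import *
np.set_printoptions(precision=3,suppress=True)
print("glass",cast("scene",362,375),cast("scene",406,388),"red",cast("scene",236,348),cast("scene",263,440),"mandrel",cast("scene",170,300),cast("scene",238,432),"clamp",cast("scene",362,225),cast("scene",375,268))
print("ring hood",hood((.489,.351)),"notch",hood((.5226,.2684)))
y0=np.arctan2(.2375,-.0245)
for s in(1,-1):
    for p,y in(((.487,-.057,.25),y0),((.487,-.057,.002),y0),((.48,.136,.03),HY),((.52,-.03,.03),HY)):
        print(s,robot.ik(np.array(p),att(y,s)))
E
```

```text
glass [ 0.619 -0.227  0.   ] [ 0.683 -0.269  0.   ] red [ 0.416 -0.118  0.   ] [ 0.434 -0.29   0.   ] mandrel [0.306 0.022 0.   ] [ 0.398 -0.268  0.   ] clamp [0.739 0.119 0.   ] [ 0.723 -0.008  0.   ]
ring hood (np.float64(-0.01156620429093537), np.float64(0.04377205118478112)) notch (np.float64(-0.09240931364099707), np.float64(0.006140791963038956))
1 [-0.348 -0.156  1.938 -0.     1.359  2.691]
1 [-0.348  0.228  2.067 -0.     0.847  2.691]
1 None
1 None
-1 [-0.348 -0.156  1.938 -0.     1.359 -0.451]
-1 [-0.348  0.228  2.067 -0.     0.847 -0.451]
-1 [ 0.048  0.187  2.046 -0.     0.909  0.098]
-1 [-0.276  0.232  1.991 -0.     0.919 -0.226]
```

Run:
```python
from h import *
np.set_printoptions(precision=4,suppress=True)
y0=np.arctan2(.2375,-.0245); h=np.array([np.cos(y0),np.sin(y0)])
g=np.array([.4895,-.0845])+.026*h; A=att(y0,-1)
s=robot.state()["tcp_pos"]
robot.move_linear([s[0],s[1],.36],vel=.3)
robot.movep([*g,.36],A); robot.grip(.05)
robot.move_linear([*g,.08],vel=.3)
print(robot.move_linear([*g,.001],vel=.1,max_force=8))
robot.grip(.0,60)
s=robot.state();print(s["t"],s["tcp_pos"],s["gripper_width"],s["finger_force"],s["contact_force"])
robot.move_linear([*g,.031],vel=.1)
s=robot.state();print(s["t"],s["tcp_pos"],s["gripper_width"],s["contact_force"],s["torque"])
for n in("scene","top"): cv2.imwrite(f"pics/{n}1.png",robot.snapshot(n)[0][:,:,::-1])
a=cv2.imread("pics/scene1.png")[200:350,200:330];b=cv2.imread("pics/top1.png")[230:330,240:390]
cv2.imwrite("pics/c4.png",np.hstack([cv2.resize(a,(390,450),interpolation=2),cv2.copyMakeBorder(cv2.resize(b,(405,270),interpolation=2),0,180,0,0,0)]))
```

```text
False
6.1833 [ 0.4876 -0.0589  0.0018] 0.020834124585119834 60.34011483192444 [-0.4371  0.317   5.6502]
6.6333 [ 0.4867 -0.0586  0.031 ] 0.02116063742463916 [-0.718  -0.0815 -1.3177] [-0.0127 -0.014  -0.0113]
```

View pics/c4.png

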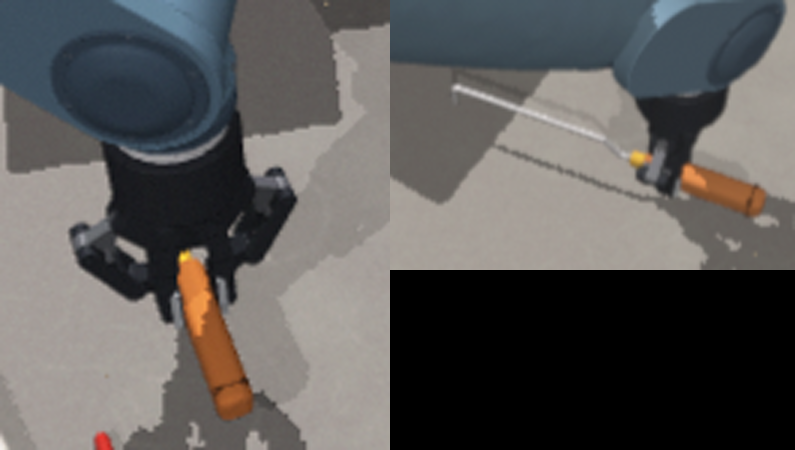

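The hook is held and lifted level, and the top view shows its tip at about (264.8,262–268). I'll compute the tip position, turn to the hood's heading, and line up in front of the slot.

```bash
cat >> h.py <<'E'
OFF=np.array([.2118,0.]) # tip in hook frame from TCP
def go(tip,yaw=HY,zt=.02,vel=.1,mf=None,joint=False,Z0=.0018):
    c,s=np.cos(yaw),np.sin(yaw); p=np.array(tip)-np.array([c*OFF[0]-s*OFF[1],s*OFF[0]+c*OFF[1]])
    q=[*p,zt+Z0]
    if joint: return robot.movep(q,att(yaw,-1))
    return robot.move_linear(q,att(yaw,-1),vel=vel,max_force=mf)
def tip(yaw=HY):
    st=robot.state();v=Ro.from_rotvec(st["tool_rot"]).as_matrix()[:,0][:2];v=v/np.linalg.norm(v)
    n=np.array([-v[1],v[0]]);return st["tcp_pos"][:2]+v*OFF[0]+n*OFF[1],st["tcp_pos"][2]-.0018
E
python3 - <<'E'
from h import *
np.set_printoptions(precision=4,suppress=True)
print("corner",cast("top",264.8,262.2,.055),"foot",cast("top",264.8,268.1,.029),"model",tip())
go(world(-.125,.0437),zt=.03,joint=True)
print(robot.state()["t"],tip(),hood(tip()[0]))
for n in("scene","top"): cv2.imwrite(f"pics/{n}2.png",robot.snapshot(n)[0][:,:,::-1])
crop("top",170,180,120,90,6,"pics/c5.png",cv2.imread("pics/top2.png"))
print("proj foot top",proj("top",[*tip()[0],.03]),"corner",proj("top",[*tip()[0],.056]))
E
```

```text
corner [0.4645 0.1483 0.055 ] foot [0.4637 0.1504 0.029 ] model (array([0.4644, 0.1523]), np.float64(0.02845806586818376))
7.1667 (array([0.4823, 0.2386]), np.float64(0.029311832730278504)) (np.float64(-0.12420153136029088), np.float64(0.04495786582444799))
proj foot top [239.9382 248.5424] corner [238.6492 242.3748]
```

View pics/c5.png

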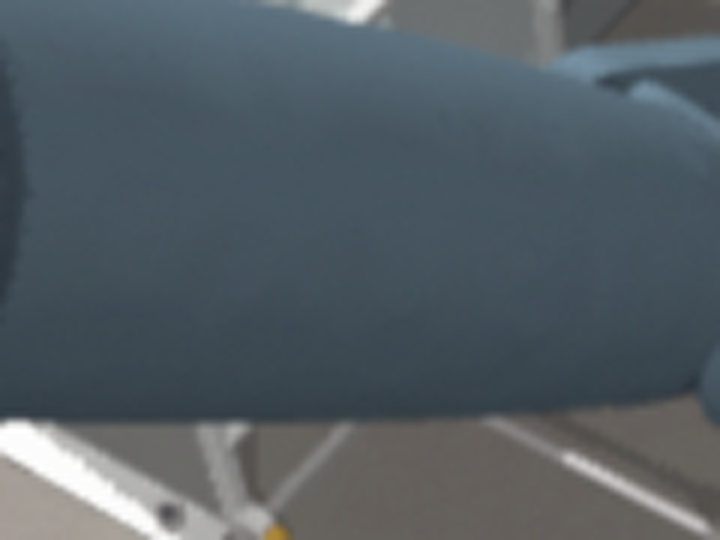

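The top view is blocked by the forearm, but the tip model agrees with the pictures to about 2 mm. I'll enter over the sill with force guarding and drop into the ring.

Run:
```python
from h import *
np.set_printoptions(precision=4,suppress=True)
r=np.array(hood((.489,.3505)))
go(world(-.125,r[1]),zt=.018,vel=.15)
print(go(world(*r),zt=.018,vel=.12,mf=6), hood(tip()[0]),tip()[1])
robot.wait(.2);print(go(world(*r),zt=.0015,vel=.04,mf=4))
s=robot.state();print(s["t"],hood(tip()[0]),tip()[1],s["contact_force"])
cv2.imwrite("pics/scene3.png",robot.snapshot("scene")[0][:,:,::-1]);crop("scene",180,110,150,112,5,"pics/c6.png",cv2.imread("pics/scene3.png"))
```

```text
False (np.float64(-0.012474521040067285), np.float64(0.043641070303853106)) 0.017984156799202976
False
9.3667 (np.float64(-0.01208244506943619), np.float64(0.04393327217941242)) 0.0012177766442109206 [ 0.2047  0.3682 -0.7647]
```

View pics/c6.png

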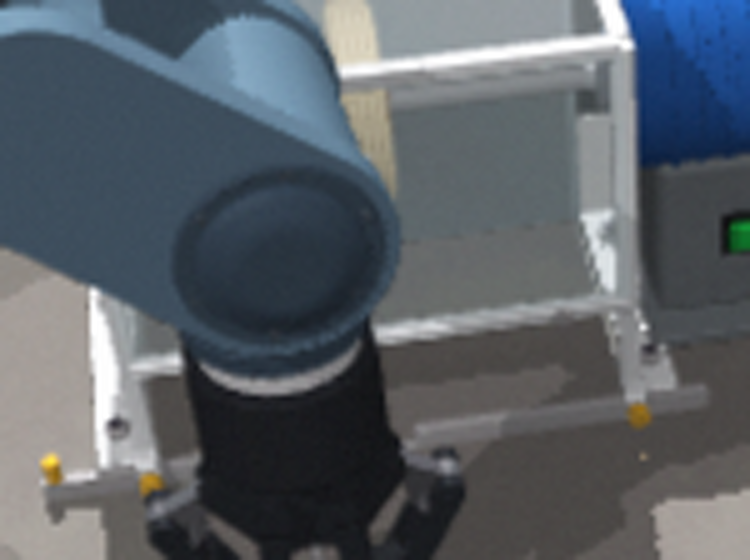

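The tip went down to z≈1 mm without touching anything, so it is in the bore. I'll draw the ring towards the notch, seen at hood y≈+6 mm, and feel for it gently.

Run:
```python
from h import *
np.set_printoptions(precision=4,suppress=True)
N=.006
go(world(-.035,.006),zt=.0025,vel=.06,mf=4)
print(hood(tip()[0]))
go(world(-.068,N),zt=.0025,vel=.05,mf=4)
robot.wait(.2)
hit=go(world(-.110,N),zt=.0025,vel=.02,mf=3)
s=robot.state();print(hit,s["t"],hood(tip()[0]),tip()[1],s["contact_force"])
cv2.imwrite("pics/scene4.png",robot.snapshot("scene")[0][:,:,::-1]);cv2.imwrite("pics/top4.png",robot.snapshot("top")[0][:,:,::-1])
```

```text
(np.float64(-0.03495664453335891), np.float64(0.006312618398804819))
False 13.5583 (np.float64(-0.10995132044062353), np.float64(0.00604810623615523)) 0.0025080915204848046 [ 0.8678 -0.0881 -1.0715]
```

Run:
```python
from h import *
a=cv2.imread("pics/scene4.png")[120:240,170:330];b=cv2.imread("pics/top4.png")[180:300,150:310]
cv2.imwrite("pics/c7.png",np.hstack([cv2.resize(a,(400,300),interpolation=2),cv2.resize(b,(400,300),interpolation=2)]))
print(proj("scene",[*tip()[0],0]),proj("top",[*tip()[0],0]))
```

```text
[257.67482988 204.58092491] [245.23207571 243.03559041]
```

View pics/c7.png

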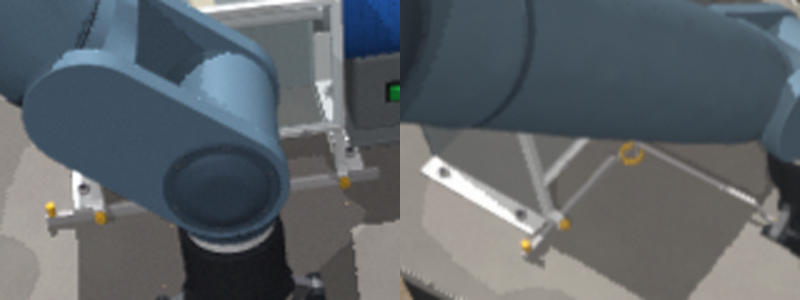

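The ring is round the tip and passing through the notch, at top view (242,241). I'll draw it clear, lift the tip out, lay the hook down beside it and retreat.

Run:
```python
from h import *
np.set_printoptions(precision=4,suppress=True)
print(go(world(-.178,.006),zt=.0025,vel=.05,mf=4))
go(world(-.172,.006),zt=.0025,vel=.03)
robot.wait(.2); go(world(-.172,.006),zt=.03,vel=.08)
go(world(-.172,.056),zt=.03,vel=.12)
print(go(world(-.172,.056),zt=.006,vel=.08,mf=8),go(world(-.172,.056),zt=.0003,vel=.02,mf=4))
robot.wait(.2);robot.grip(.05)
s=robot.state();p=s["tcp_pos"];print(s["t"],p,hood(tip()[0]))
robot.move_linear([p[0],p[1],.15],vel=.15)
robot.movep([.42,-.25,.30],s["tool_rot"])
print(robot.state()["t"])
for n in("scene","top"): cv2.imwrite(f"pics/{n}5.png",robot.snapshot(n)[0][:,:,::-1])
a=cv2.imread("pics/scene5.png")[110:350,150:410];b=cv2.imread("pics/top5.png")[130:370,140:400]
cv2.imwrite("pics/c8.png",cv2.resize(np.hstack([a,b]),(800,369),interpolation=2))
for n in("scene","top"):
    i=cv2.imread(f"pics/{n}5.png");hsv=cv2.cvtColor(i,cv2.COLOR_BGR2HSV);m=cv2.inRange(hsv,(12,110,60),(32,255,255))
    k,l,st,c=cv2.connectedComponentsWithStats(cv2.dilate(m,np.ones((3,3),np.uint8)))
    for j in range(1,k):
        w=cast(n,*c[j],.004)
        if st[j,4]>20 and .15<w[1]<.25 and .4<w[0]<.6: print(n,c[j],w,hood(w))
```

```text
False
False False
18.25 [ 0.4585 -0.0202  0.0022] (np.float64(-0.1720196242864674), np.float64(0.055883911182487915))
20.4583
scene [259.8841 220.5362] [0.5168 0.1915 0.004 ] (np.float64(-0.16947320402513832), np.float64(0.008166934938902193))
top [263.9091 255.3636] [0.5093 0.1844 0.004 ] (np.float64(-0.17691636277168354), np.float64(0.015238902651770555))
```

View pics/c8.png

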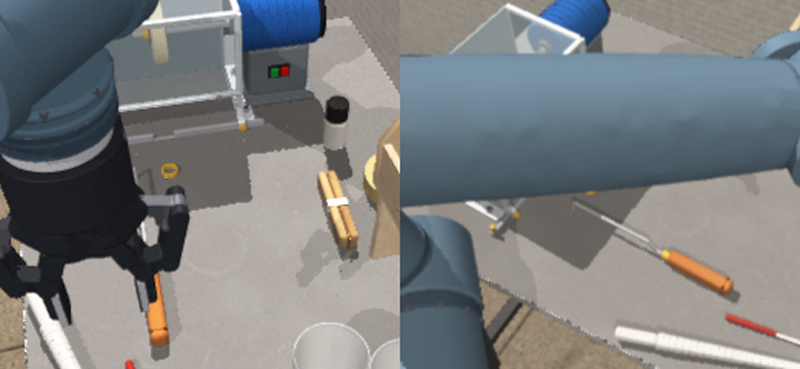

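The scene view shows the ring free at (260,220.5), about 7 cm in front of the guard. The hook lies flat beside it with its tip clear, and the clamp and glasses in view haven't moved.

```bash
python3 -c "
from bench import robot
print(robot.finish_job())"
```

```text
the job is handed in; nothing more can be done
None
```

The job is handed in at about 20 s: the ring came out through the notch with no force guard tripping (3–4 N while drawing it) and its centre lies about 8 cm in front of the guard, the hook lies flat beside it with its tip clear, and the arm never went near the tweezers, clamp or glasses.

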